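# Flip out the tube rotator's prop leg and hold the rotator upright

### The arm

A 6-joint arm with a two-finger parallel gripper is mounted at the origin on the work surface; the furniture and walls round the work are solid. World frame = base frame: x ahead of the robot, y to its left, z up, the work surface at z = 0. Lengths are in m, angles in rad, forces in N, time in s.
With the tool pointing down it reaches from about 0.375 to 0.9 m from the base axis. Payload 3.1 kg.
Tool frame: the origin (TCP) lies at the very end of the fingers, on their centre line; the grasp point (between the pads) lies 19 mm behind it; x points along the fingers, y is the direction in which the jaws open and shut, and the axes are right-handed (so a half turn about x gives the same grasp; the last joint's range is limited). The gripper opens to 87 mm and grips with 3 to 60 N. Pads are 19 mm wide; open, the fingers measure 117 mm over their backs; the gripper's body (75 mm by 190 mm) begins 51 mm behind the grasp point.
Start: joints at [1.137, 0.527, 1.433, -0, 1.181, -0.178], TCP at [0.157, 0.605, 0.223] pointing down, gripper open.
Joint ranges: [-3.08, 3.08], [-0.75, 2.2], [0.22, 2.44], [-1.43, 4.57], [0, 2.65], [-2.85, 2.85]. Speed limits (rad/s): [2.79, 2.79, 3.14, 3.14, 3.14, 3.14].

### API

Orientations are given as a unit quaternion [x, y, z, w].
In Python, from rig import robot gives the robot as it stands.
- The arm moves only by the tool carry_out, never from a script. Its argument "commands" is a list that holds one entry, the list of rows, each a list of 5 numbers: the opening, from 0 (shut) to 1 (fully open), then the shift along the tool's x, y, z in mm, then the turn about the tool's x in degrees. In form: [[[hand, x, y, z, twist], ...]]. A call has 1 to 8 rows; each row shifts and turns the pose as measured when the row begins, along the tool's axes as they then stand; what a row does not reach is not made up. A row lasts 1/12 s, in which the tool goes at most 41.7 mm and 7.16 degrees, less where a joint would pass 70% of its speed; a pose out of reach is approached as far as the arm can. A call with a gripper value outside its range is refused whole. The fingers move at their own pace and stop on an object; "force" is the grip in N (left out, the last holds). Time passes only in rows, so rows that do not move let the fingers close. It gives the time, the measured TCP pose, the force and the opening at its end, in the units of the state.
- robot.get_obs(): the state, without advancing time (a new reading comes with each control period).
- robot.camera(name): name is "side" or "top"; returns the picture (420x560x3 uint8, red, green, blue); there is no depth.
- robot.camera_model(name): a dict with "fx", "fy", "cx", "cy" (pixels), "k1" (the pictures are not rectified: a ray, as slopes to the right and down, at radius r is drawn at 1 + k1 r^2 times it, then the intrinsics apply), "R" (3x3) and "t" (3): a world point X has camera coordinates R X + t. Camera axes: x right, y down, z forward; pixel columns grow to the right and rows downward; lengths in m; the calibration is good to about 2 mm. A picture is of the moment at which its call begins. camera_model takes no time and is no camera call.
- robot.hand_in(): hands the job in, once; it reports no verdict.
The state is a dict: "time": time; "q": joint angles; "joint_velocities": joint speeds; "joint_torque": joint torques, N m; "position": TCP position; "tool_rot": TCP orientation; "ft_force": force on the tool from outside, world axes, zero at the start; "moment": the same for the moment, N m; "grip_width": finger opening in m.
Only numpy, scipy, OpenCV 4.12 (cv2) and the standard library are available. Lean on these libraries where they do the work, as an engineer would, in place of code of your own. Each camera call takes 0.05 s, during which the arm holds its last target. There are 200 camera calls.

### The job

The tube rotator leans back against the bench rail with its prop leg stowed. Push the prop leg down over its dead centre so that it snaps fully down, while the rotator still leans on the rail; then take the rotator by its top bar, swing it upright on its foot tube without lifting it off the bench or moving its foot away, and finish still gripping the bar and holding it upright, free of the rail and with the leg's foot just clear of the bench, so that a colleague can load tubes. Do not disturb the other things on the bench.

Things in the scene. Friction and masses are not known exactly. Their poses are not given: they have to be found in the camera images.
- rotator: tube rotator, 1 kg, loose: frame of 14 mm aluminium tube, 154 mm wide, 247 mm tall, grey drive case and 88 mm white disc in the middle. Stands on a round foot tube, so it tips either way. Origin: underside, middle of foot tube; z up the frame, y along foot tube and top bar, x away from the robot (disc and leg on the -x side). Starts leaning 0.26 rad back (to +x) on the rail; upright = z vertical
- top_bar (a point): middle of the rotator's top bar, on its axis: round tube 14 mm in diameter along the rotator's y, straight for 58 mm either side, then bent down into the uprights; 228 mm above the foot tube's axis. Free space round it: grip across it from above. The bar can turn in the fingers as the frame swings
- foot_tube (a point): middle of the rotator's foot tube, on its axis, 12 mm above the rotator's origin and above the bench; the tube runs along the rotator's y, 240 mm long, on round rubber end sleeves 24 mm in diameter. The frame swings about this line
- prop_leg (a joint): prop leg (kickstand), bent 11 mm rod hinged about the rotator's x on its right upright (rotator frame -0.020, -0.070, 0.140 m). 0 = stowed, pointing right and 20 degrees up; 0.7 rad = dead centre; 1.83 = fully down on its stop, foot 8 mm clear of the bench when upright. Spring: before centre it returns, beyond it snaps down. Takes about 2 N down at the foot
- leg_pad (a point): centre of the round rubber foot, a 24 mm ball, at the end of the prop leg, 120 mm from the hinge axis and 65 mm in front (-x) of the frame plane; press its top down about 85 mm to pass dead centre. Stowed it sticks out 183 mm to the right of the frame's middle, 190 mm above the bench
- rest_rail: fixed bench rail that the rotator leans on: steel rod 12 mm in diameter, 340 mm long, along its y, axis 140 mm above the bench, on two 152 mm posts 290 mm apart; origin on the bench below the rod's middle; +x away from the robot
- specimen_jar: bystander: white screw-lid jar, 53 mm across, 62 mm high; origin centre of its underside
- petri_dish: bystander: round flat dish, 55 mm across, 14 mm high; origin centre of its underside
- tally: bystander: small round hand tally counter, 45x52x26 mm; origin centre of its underside
- saline_bottle: bystander: small dropper bottle, 30 mm across, 50 mm high; origin centre of its underside
- marker_pen: bystander: marker pen lying down, 125 mm long; origin at its middle, on the bench
- tape: bystander: roll of tape lying flat, 100 mm across, 25 mm high; origin centre of its underside

How it is judged:
By the outcome, as a careful person would: the job done as asked, in the order asked, and still so for the second after the job is handed in, while the arm keeps its last pose, push and grip.
It also fails if it takes over 48 s, if anything falls off the work surface, if the arm or the gripper's body presses on something with over 40 N, if the wrist force passes 120 N, or if a joint passes its speed limit or range.

## Working session

There is one attempt and no reset: what is moved stays moved. The work goes in short steps, Python scripts to look and compute and a tool call to move; the robot and the scene stay as the last step left them, time stands still between calls to the robot, and variables do not carry over. Pictures are saved under pics/ and viewed, on a budget of 10 in all, crops included, one or two more only if the job needs it, and the job is handed in when it is done.

Besides the shell and the picture viewer there is one more tool, called after "Request:" as name(argument=value, ...) on one line, values as JSON. carry_out: Moves the arm, as the interface text tells. Its arguments: {"type":"object","properties":{"commands":{"type":"array"},"force":{"type":"number"}},"required":["commands"]}

```bash
mkdir -p pics
python3 - <<'E'
from rig import robot
import cv2,numpy as np
o=robot.get_obs();print(o)
for n in("side","top"):
    im=robot.camera(n);cv2.imwrite(f"pics/{n}0.png",im[:,:,::-1])
    m=robot.camera_model(n);print(n,m)
E
```

```text
{'time': 0.0, 'q': array([ 1.13747906e+00,  5.28424599e-01,  1.43390847e+00, -2.64692275e-05,
        1.18141414e+00, -1.78448305e-01]), 'joint_velocities': array([-2.10571261e-03,  9.74213579e-04,  8.42358781e-04, -9.52463945e-04,
        4.65606063e-04, -8.31784636e-05]), 'joint_torque': array([ 1.81889891e-04, -4.40026259e+01, -1.76598483e+01,  6.34381059e-02,
        5.80447877e-02, -1.30965559e-04]), 'position': array([0.15720522, 0.60413979, 0.22159523]), 'tool_rot': array([ 0.08913351,  0.70159418, -0.0905915 ,  0.70115191]), 'ft_force': array([0.27304564, 0.61049562, 0.17373672]), 'moment': array([0.02391816, 0.02547069, 0.00778104]), 'grip_width': 0.08704848276245439}
side {'fx': 542.020014484272, 'fy': 542.020014484272, 'cx': 276.033956526061, 'cy': 214.07826537196877, 'k1': 0.0371636542399303, 'R': array([[ 0.83655971, -0.54780665,  0.00870193],
       [-0.26904167, -0.42458804, -0.8644892 ],
       [ 0.47726766,  0.72085566, -0.50257607]]), 't': array([-0.43423285,  0.26451031,  1.24279064])}
top {'fx': 486.08898657541573, 'fy': 486.08898657541573, 'cx': 277.46009071970786, 'cy': 209.51496029262594, 'k1': -0.12515612245010185, 'R': array([[ 0.01343971, -0.99974988, -0.017876  ],
       [-0.99314215, -0.01127016, -0.11636862],
       [ 0.11613805,  0.01931737, -0.99304521]]), 't': array([-0.00856852,  0.48955264,  1.39398989])}
```

View pics/side0.png

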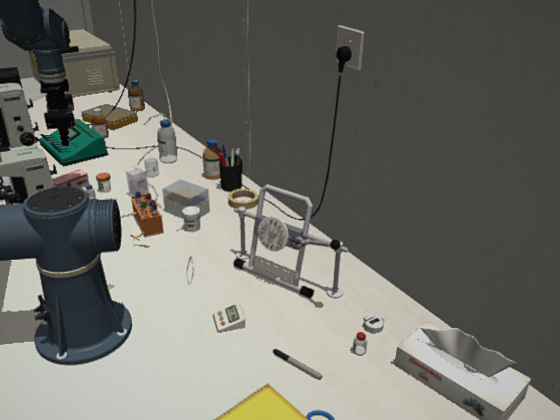

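View pics/top0.png

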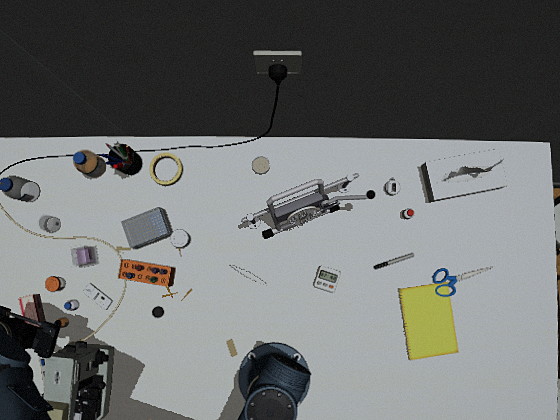

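The side view shows the rotator near (275,240), leaning on the rail. The leg pad is the dark ball near (336,244) in the side view and (371,195) in the top view. The foot sleeves are near (239,264) and (307,291) in the side view, and (267,234) and (349,207) in the top view. I'll zoom in on both.

```bash
python3 - <<'E'
import cv2,numpy as np
a=cv2.imread("pics/side0.png")[175:310,220:360];b=cv2.imread("pics/top0.png")[165:245,230:385]
a=cv2.resize(a,None,fx=4,fy=4,interpolation=cv2.INTER_CUBIC)
b=cv2.resize(b,None,fx=5,fy=5,interpolation=cv2.INTER_CUBIC)
cv2.imwrite("pics/a.png",a);cv2.imwrite("pics/b.png",b);print(a.shape,b.shape)
E
cat > h.py <<'E'
import numpy as np,cv2
from rig import robot
def ray(n,uv):
    m=robot.camera_model(n);K=np.array([[m['fx'],0,m['cx']],[0,m['fy'],m['cy']],[0,0,1]])
    p=np.array([(uv[0]-m['cx'])/m['fx'],(uv[1]-m['cy'])/m['fy']])
    s=p.copy()
    for _ in range(20): s=p/(1+m['k1']*(s@s))
    R=m['R'];d=R.T@np.array([*s,1]);return -R.T@m['t'],d/np.linalg.norm(d)
def onz(n,uv,z):
    c,d=ray(n,uv);return c+d*(z-c[2])/d[2]
def tri(us,ut):
    (c1,d1),(c2,d2)=ray("side",us),ray("top",ut)
    A=np.stack([d1,-d2],1);s=np.linalg.lstsq(A,c2-c1,rcond=None)[0]
    p,q=c1+s[0]*d1,c2+s[1]*d2;return (p+q)/2,np.linalg.norm(p-q)
def proj(n,X):
    m=robot.camera_model(n);c=m['R']@X+m['t'];s=c[:2]/c[2];s=s*(1+m['k1']*(s@s))
    return np.array([m['fx']*s[0]+m['cx'],m['fy']*s[1]+m['cy']])
E
```

```text
(540, 560, 3) (400, 775, 3)
```

View pics/a.png

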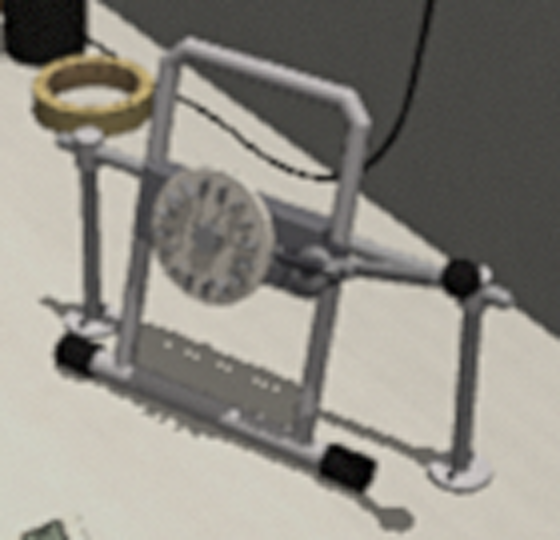

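View pics/b.png

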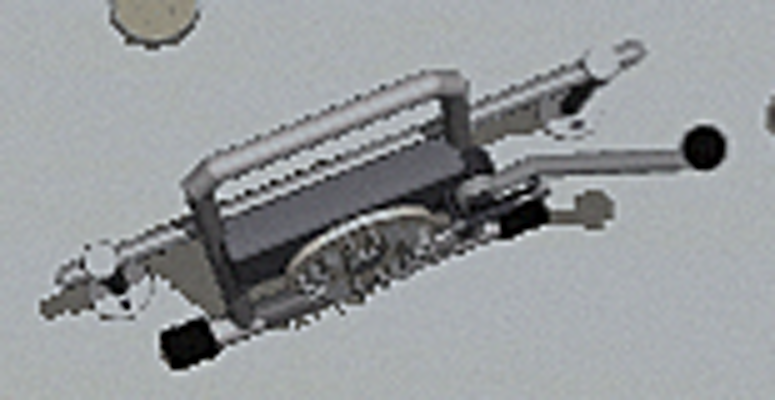

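The crops give these positions in full-image pixels:

| Point | Side | Top |
|---|---|---|
| Leg pad | (335.5,244.2) | (371,194.4) |
| Left foot sleeve | (239.3,263.8) | (267.8,233.8) |
| Right foot sleeve | (307,291.8) | (334.6,207.8) |
| Left bar bend | (266.3,186.3) | (270,201) |
| Right bar bend | (309.5,202) | (320,181.4) |

The leg is stowed, and there is free space above the pad.

Run:
```python
from h import *
np.set_printoptions(precision=4,suppress=True)
P={'pad':((335.5,244.2),(371,194.4)),'fl':((239.3,263.75),(267.8,233.8)),'fr':((307,291.75),(334.6,207.8)),
'bl':((266.3,186.3),(270,201)),'br':((309.5,202),(320,181.4))}
for k,v in P.items(): print(k,*tri(*v))
fl=[onz(n,P['fl'][i],.012) for i,n in enumerate(("side","top"))];fr=[onz(n,P['fr'][i],.012) for i,n in enumerate(("side","top"))]
print(fl,fr)
L,R=sum(fl)/2,sum(fr)/2
mid=(L+R)/2;y=(L-R);y/=np.linalg.norm(y);x=np.array([y[1],-y[0],0]);print('mid',mid,'yaw',np.arctan2(x[1],x[0]),np.linalg.norm(L-R))
a=.26;Z=np.array([0,0,1.]);zf=x*np.sin(a)+Z*np.cos(a);xf=x*np.cos(a)-Z*np.sin(a)
o=mid
bar=o+.228*zf
pf=lambda th:o-.012*zf+xf*-.065+y*(-.070-.12*np.cos(np.radians(20)-th))+zf*(.14+.12*np.sin(np.radians(20)-th))
h=o-.012*zf+xf*-.02+y*-.07+zf*.14
print('bar',bar,'hinge',h)
for t in(0,.35,.7,1,1.4,1.83):print(t,pf(t))
for n in("side","top"):print(n,'pad',proj(n,pf(0)),'bar',proj(n,bar+.058*y),proj(n,bar-.058*y))
from scipy.spatial.transform import Rotation as Ro
o=robot.get_obs();print(Ro.from_quat(o['tool_rot']).as_matrix())
```

```text
pad [ 0.5131 -0.2487  0.1905] 9.955518226528765e-05
fl [0.4188 0.0258 0.0087] 0.0014808532072582538
fr [ 0.4988 -0.1714  0.0111] 0.00021195528389585339
bl [0.4905 0.0111 0.2287] 0.006711364099174496
br [ 0.5391 -0.113   0.2273] 0.00027331527411065946
[array([0.4158, 0.022 , 0.012 ]), array([0.4192, 0.0253, 0.012 ])] [array([ 0.4982, -0.1724,  0.012 ]), array([ 0.4986, -0.1713,  0.012 ])]
mid [ 0.458  -0.0741  0.012 ] yaw 0.39207997754107704 0.21156969979672366
bar [ 0.5121 -0.0517  0.2323] hinge [ 0.4972 -0.1336  0.1408]
0 [ 0.5099 -0.2504  0.1921]
0.35 [ 0.5029 -0.2611  0.1523]
0.7 [ 0.4903 -0.2584  0.1125]
1 [ 0.4763 -0.2456  0.0821]
1.4 [ 0.4551 -0.2155  0.0518]
1.83 [ 0.4328 -0.1719  0.0369]
side pad [334.8662 244.3972] bar [266.7277 186.6146] [306.1208 199.3846]
top pad [371.7651 195.5222] bar [274.2619 199.9138] [317.0444 182.9573]
[[-0.0008  0.252   0.9677]
 [-0.0018  0.9677 -0.252 ]
 [-1.     -0.0019 -0.0003]]
```

Request:
carry_out(commands=[[[0,-14,0,0,6.6],[0,-14,0,0,6.6],[0,-14,0,0,6.6],[0,-14,0,0,6.6],[0,-14,0,0,6.6],[0,-14,0,0,6.6],[0,-14,0,0,6.6],[0,-14,0,0,6.6]]], force=20)

```text
time: 0.77
position: [0.1551, 0.5994, 0.3282]
tool_rot: [0.396, 0.578, -0.414, 0.581]
ft_force: [-0.1, -0.0, 0.3]
grip_width: 0.0415
```

Request:
carry_out(commands=[[[0,0,13,36,0],[0,0,13,36,0],[0,0,13,36,0],[0,0,13,36,0],[0,0,13,36,0],[0,0,13,36,0],[0,0,13,36,0],[0,0,13,36,0]]])

```text
time: 1.43
position: [0.3527, 0.3624, 0.3307]
tool_rot: [0.395, 0.582, -0.409, 0.582]
ft_force: [0.3, 0.0, -0.3]
grip_width: 0.001
```

Request:
carry_out(commands=[[[0,0,13,36,0],[0,0,13,36,0],[0,0,13,36,0],[0,0,13,36,0],[0,0,-8,36,0],[0,0,-8,36,0],[0,0,-8,36,0],[0,0,-8,36,0]]])

```text
time: 2.1
position: [0.48, 0.0861, 0.3305]
tool_rot: [0.395, 0.583, -0.409, 0.581]
ft_force: [-0.1, 1.0, 0.0]
grip_width: 0.0004
```

```bash
cat >> h.py <<'E'
def st(*T):
    from scipy.spatial.transform import Rotation as Ro
    np.set_printoptions(precision=4,suppress=True)
    o=robot.get_obs();R=Ro.from_quat(o['tool_rot']).as_matrix()
    print(o['time'],o['position'],'yaw',np.degrees(np.arctan2(R[1,1],R[0,1])),'F',o['ft_force'],'g',o['grip_width'],'tx',R[:,0])
    for t in T: print('to',t,(R.T@(np.array(t)-o['position']))*1000)
E
python3 -c "
from h import *
st([.513,-.2487,.26],[.5115,-.2495,.2025])"
```

```text
2.1 [0.48   0.0861 0.3305] yaw 20.718938618395544 F [-0.0668  1.0142  0.0037] g 0.00040084295338054193 tx [-0.0135 -0.0157 -0.9998]
to [0.513, -0.2487, 0.26] [ 75.2532 -86.2835 324.0706]
to [0.5115, -0.2495, 0.2025] [132.7737 -86.9238 323.721 ]
```

Request:
carry_out(commands=[[[0,0,-9.5,36,-1.7],[0,0,-9.5,36,0],[0,0,-9.5,36,0],[0,0,-9.5,36,0],[0,0,-9.5,36,0],[0,0,-9.5,36,0],[0,0,-9.5,36,0],[0,0,-9.5,36,0]]])

```text
time: 2.77
position: [0.5153, -0.2235, 0.3314]
tool_rot: [0.386, 0.591, -0.4, 0.584]
ft_force: [1.2, 0.1, -1.2]
grip_width: 0.0006
```

Request:
carry_out(commands=[[[0,15,-5,30,0],[0,20,-2,15,0],[0,15,0,0,0],[0,0,0,0,0]]])

```text
time: 3.1
position: [0.5256, -0.2816, 0.2791]
tool_rot: [0.388, 0.587, -0.404, 0.584]
ft_force: [-0.5, 0.2, -0.8]
grip_width: 0.0006
```

```bash
python3 -c "
from h import *
st([.513,-.2487,.2025],[.5115,-.2495,.2025])"
```

```text
3.1 [ 0.5256 -0.2816  0.2791] yaw 21.834255525653493 F [-0.473   0.213  -0.7772] g 0.0005620461607134473 tx [-0.017  -0.0168 -0.9997]
to [0.513, -0.2487, 0.2025] [ 76.2585   2.272  -35.9445]
to [0.5115, -0.2495, 0.2025] [ 76.2974   0.5824 -35.7601]
```

Request:
carry_out(commands=[[[0,10,1,-17,0.5],[0,20,1,-16,0],[0,20,0,0,0],[0,15,0,0,0],[0,0,0,0,0]]])

```text
time: 3.52
position: [0.5136, -0.2497, 0.2128]
tool_rot: [0.391, 0.585, -0.407, 0.582]
ft_force: [-1.4, 0.1, -1.0]
grip_width: 0.0006
```

```bash
python3 -c "
from h import *
st([.512,-.2495,.2025],[.5045,-.2560,.163],[.4923,-.2565,.123],[.487,-.254,.112])
a=robot.camera('side')[160:310,220:400];b=robot.camera('top')[140:260,230:430]
a=cv2.resize(a,(480,400),interpolation=2);b=cv2.resize(b,(320,192),interpolation=2)
c=np.zeros((400,800,3),'u1');c[:,:480]=a;c[:192,480:]=b
cv2.imwrite('pics/c1.png',c[:,:,::-1])"
```

```text
3.5167 [ 0.5136 -0.2497  0.2128] yaw 21.26585233959653 F [-1.4229  0.1253 -0.9505] g 0.0005958717205844603 tx [-0.0172 -0.0164 -0.9997]
to [0.512, -0.2495, 0.2025] [10.3443 -1.1805 -0.9001]
to [0.5045, -0.256, 0.163] [50.0682 -9.6589  2.0788]
to [0.4923, -0.2565, 0.123] [ 90.2745 -20.3296  -2.2431]
to [0.487, -0.254, 0.112] [101.3215 -24.1198  -6.595 ]
```

View pics/c1.png

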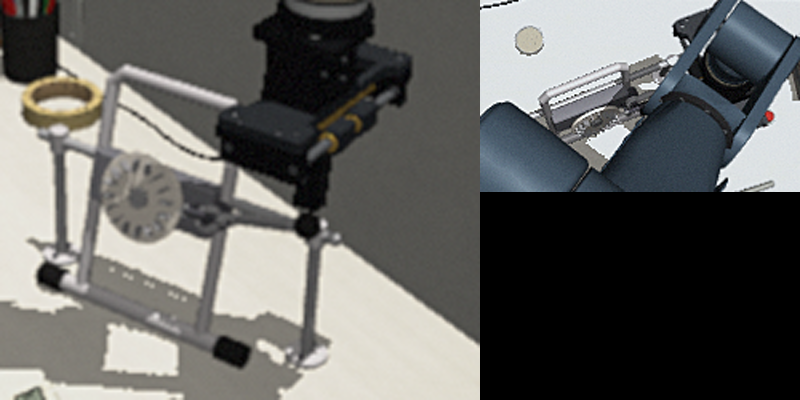

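The fingertips are right above the pad ((308,222) in the crop), and the gripper body is clear of the frame. Now I'll push down along the arc.

Request:
carry_out(commands=[[[0,10,-1,-1,0],[0,10,-2,0.5,0],[0,10,-2.5,1,0],[0,10,-2.5,1,0],[0,10,-2.5,0.5,0]]])

```text
time: 4.03
position: [0.5118, -0.2637, 0.1715]
tool_rot: [0.389, 0.576, -0.408, 0.592]
ft_force: [-1.7, 0.1, 1.0]
grip_width: 0.0006
```

```bash
python3 -c "
from h import *
st([.5045,-.2560,.163],[.4923,-.2565,.123],[.487,-.254,.112])"
```

```text
4.0333 [ 0.5118 -0.2637  0.1715] yaw 21.405463653274005 F [-1.7487  0.0918  0.9794] g 0.0006384792196802796 tx [ 0.0038 -0.0356 -0.9994]
to [0.5045, -0.256, 0.163] [  8.144   -3.8628 -10.1457]
to [0.4923, -0.2565, 0.123] [ 48.0899 -15.0249 -15.5141]
to [0.487, -0.254, 0.112] [ 58.9739 -18.9426 -20.1542]
```

Request:
carry_out(commands=[[[0,4,-2,-5,0],[0,5,-2,-5,0]]])

```text
time: 4.2
position: [0.5048, -0.2579, 0.1616]
tool_rot: [0.389, 0.575, -0.409, 0.593]
ft_force: [0.6, -0.2, 1.2]
grip_width: 0.0003
```

```bash
python3 -c "
from h import *
st([.5045,-.2560,.163],[.4923,-.2565,.123],[.487,-.254,.112])"
```

```text
4.2 [ 0.5048 -0.2579  0.1616] yaw 21.324790416527254 F [ 0.5996 -0.1616  1.2225] g 0.0003215649646177999 tx [ 0.006  -0.0378 -0.9993]
to [0.5045, -0.256, 0.163] [-1.5197  0.3801 -1.8783]
to [0.4923, -0.2565, 0.123] [ 38.3969 -10.839   -7.3452]
to [0.487, -0.254, 0.112] [ 49.2626 -14.7769 -12.0109]
```

Request:
carry_out(commands=[[[0,10,-3,-3,0],[0,10,-3,-3,0],[0,10,-3,-3,0]]])

```text
time: 4.45
position: [0.4939, -0.2538, 0.1321]
tool_rot: [0.389, 0.572, -0.409, 0.595]
ft_force: [0.7, -1.3, -0.2]
grip_width: 0.0002
```

```bash
python3 -c "
from h import *
st([.4923,-.2565,.123],[.487,-.254,.112],[.476,-.245,.095])
cv2.imwrite('pics/c2.png',cv2.resize(robot.camera('side')[170:310,220:360],(560,560),interpolation=2)[:,:,::-1])"
```

```text
4.45 [ 0.4939 -0.2538  0.1321] yaw 21.329778109435008 F [ 0.6725 -1.2864 -0.1863] g 0.00020504359023397755 tx [ 0.0109 -0.041  -0.9991]
to [0.4923, -0.2565, 0.123] [ 9.1574 -2.4729  1.5834]
to [0.487, -0.254, 0.112] [19.9873 -6.4482 -3.1337]
to [0.476, -0.245, 0.095] [ 36.4834 -13.3401 -16.225 ]
```

View pics/c2.png

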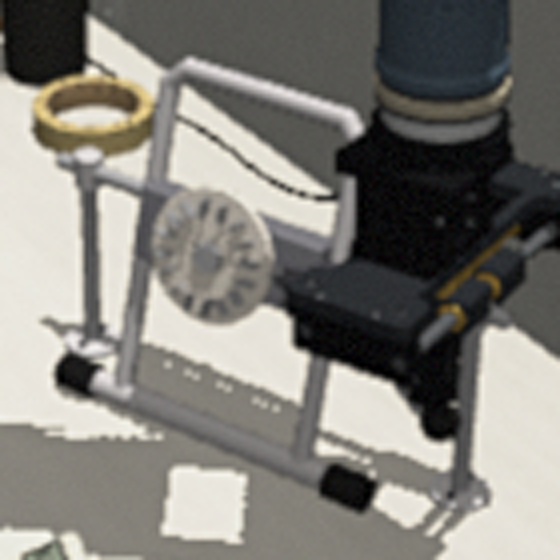

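The pad is under the fingers ((440,418) in the crop), the leg is nearly at centre, and the frame hasn't moved. I'll continue past dead centre.

Request:
carry_out(commands=[[[0,10,-3,-2,0],[0,10,-4,-4,0],[0,8,-3,-4,0],[0,0,0,0,0],[0,0,0,0,0]]])

```text
time: 4.92
position: [0.4779, -0.2455, 0.1015]
tool_rot: [0.389, 0.575, -0.408, 0.593]
ft_force: [1.0, 0.3, -0.3]
grip_width: 0.0003
```

```bash
python3 -c "
from h import *
st([.4923,-.2565,.123],[.487,-.254,.112],[.476,-.245,.095])
cv2.imwrite('pics/c3.png',cv2.resize(robot.camera('side')[170:310,220:360],(560,560),interpolation=2)[:,:,::-1])"
```

```text
4.9167 [ 0.4779 -0.2455  0.1015] yaw 21.343557781212382 F [ 0.9571  0.3062 -0.2758] g 0.00032114290395724154 tx [ 0.0061 -0.0362 -0.9993]
to [0.4923, -0.2565, 0.123] [-21.022    9.2345  16.2526]
to [0.487, -0.254, 0.112] [-10.1521   5.291   11.6013]
to [0.476, -0.245, 0.095] [ 6.4437 -1.5505 -1.39  ]
```

View pics/c3.png

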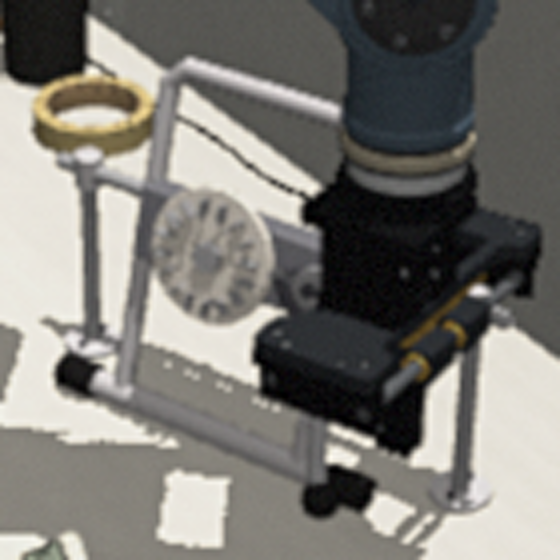

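The leg has snapped down: its pad is now at (322,495) in the crop, beside the right foot sleeve. The frame still leans on the rail. I'll retreat outward and up, opening the gripper on the way.

Request:
carry_out(commands=[[[0,-10,5,15,0],[0,-36,3,6,0],[0,-38,0,3,0],[0,-38,0,2,0],[1,-38,0,2,0],[1,-38,0,2,0],[1,-36,0,2,0],[1,0,0,0,0]]])

```text
time: 5.63
position: [0.4986, -0.2649, 0.352]
tool_rot: [0.389, 0.574, -0.407, 0.594]
ft_force: [0.7, -0.2, 0.5]
grip_width: 0.0196
```

```bash
python3 -c "
from h import *
st([.5121,-.0517,.33],[.5121,-.0517,.213])
print(proj('side',np.array([.4328,-.1719,.0369])))
b=robot.camera('top');a=robot.camera('side')
cv2.imwrite('pics/t4.png',b[:,:,::-1]);cv2.imwrite('pics/s4.png',a[:,:,::-1])"
```

```text
5.6333 [ 0.4986 -0.2649  0.352 ] yaw 21.398730703290383 F [ 0.6881 -0.2171  0.4803] g 0.019641257370473633 tx [ 0.0088 -0.0372 -0.9993]
to [0.5121, -0.0517, 0.33] [  14.1761   90.5084 -194.2073]
to [0.5121, -0.0517, 0.213] [ 131.0905   91.135  -198.6371]
[285.2979 292.5907]
```

```bash
python3 -c "
import cv2,numpy as np
a=cv2.imread('pics/s4.png')[170:310,220:360];b=cv2.imread('pics/t4.png')[160:260,230:330]
c=np.hstack([cv2.resize(a,(420,420),interpolation=2),cv2.resize(b,(380,420),interpolation=2)])
cv2.imwrite('pics/c4.png',c)"
```

```text
(no output)
```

View pics/c4.png

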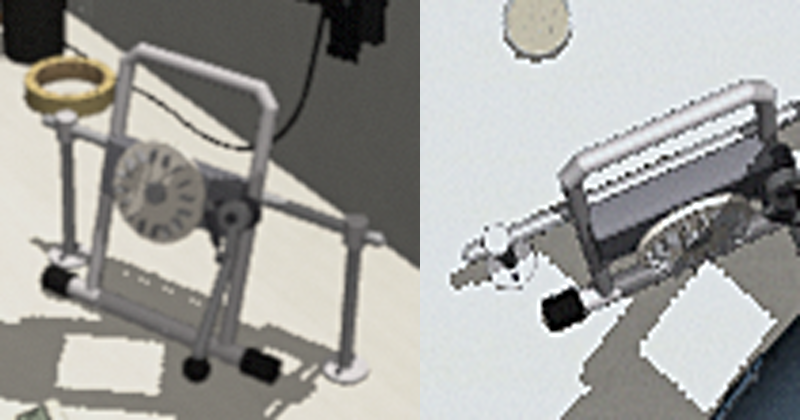

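The leg is fully down: the pad is at side pixel (285.3,293.3), against a predicted (285.3,292.6). The frame hasn't moved. Next I'll move to the bar.

Request:
carry_out(commands=[[[1,2,11.4,-24.5,-1],[1,2,11.4,-24.5,0],[1,2,11.4,-24.5,0],[1,2,11.4,-24.5,0],[1,2,11.4,-24.5,0],[1,2,11.4,-24.5,0],[1,2,11.4,-24.5,0],[1,2,11.4,-24.5,0]]])

```text
time: 6.4
position: [0.4996, -0.0416, 0.311]
tool_rot: [0.385, 0.587, -0.407, 0.584]
ft_force: [0.4, -0.7, -0.7]
grip_width: 0.0799
```

```bash
python3 -c "
from h import *
st([.513,-.0517,.27],[.513,-.0517,.213])"
```

```text
6.4 [ 0.4996 -0.0416  0.311 ] yaw 21.839457450896077 F [ 0.3897 -0.7264 -0.6546] g 0.07986607980033332 tx [-0.0202 -0.0233 -0.9995]
to [0.513, -0.0517, 0.27] [40.922   9.7765 13.7935]
to [0.513, -0.0517, 0.213] [97.8949 11.3391 12.9878]
```

Request:
carry_out(commands=[[[1,18,5,7,0],[1,18,4,5,0],[1,0,0,0,0]]])

```text
time: 6.65
position: [0.5075, -0.0418, 0.2694]
tool_rot: [0.382, 0.593, -0.404, 0.582]
ft_force: [0.9, 0.4, 0.4]
grip_width: 0.0863
```

```bash
python3 -c "
from h import *
st([.513,-.0517,.25],[.513,-.0517,.213])"
```

```text
6.65 [ 0.5075 -0.0418  0.2694] yaw 22.368036229102156 F [0.8588 0.3932 0.3674] g 0.08633325693248461 tx [-0.0298 -0.0177 -0.9994]
to [0.513, -0.0517, 0.25] [19.3913  1.9496 11.1639]
to [0.513, -0.0517, 0.213] [56.3691  3.2169 10.9789]
```

Request:
carry_out(commands=[[[1,15,1,5,0],[1,15,1,5,0],[1,14,1,2,0],[1,10,0,0,0],[1,0,0,0,0]]])

```text
time: 7.07
position: [0.5086, -0.0515, 0.2098]
tool_rot: [0.381, 0.597, -0.406, 0.578]
ft_force: [-0.7, 0.6, 0.5]
grip_width: 0.0871
```

```bash
python3 -c "
from h import *
st([.513,-.0517,.213])
a=robot.camera('side')[160:310,220:360];b=robot.camera('top')[140:240,230:370]
cv2.imwrite('pics/c5.png',np.hstack([cv2.resize(a,(390,420),interpolation=2),cv2.resize(b,(410,420),interpolation=2)])[:,:,::-1])"
```

```text
7.0667 [ 0.5086 -0.0515  0.2098] yaw 22.391790204750468 F [-0.6569  0.5707  0.4964] g 0.0871371649197318 tx [-0.0423 -0.0138 -0.999 ]
to [0.513, -0.0517, 0.213] [-3.3717  3.8727  1.8979]
```

View pics/c5.png

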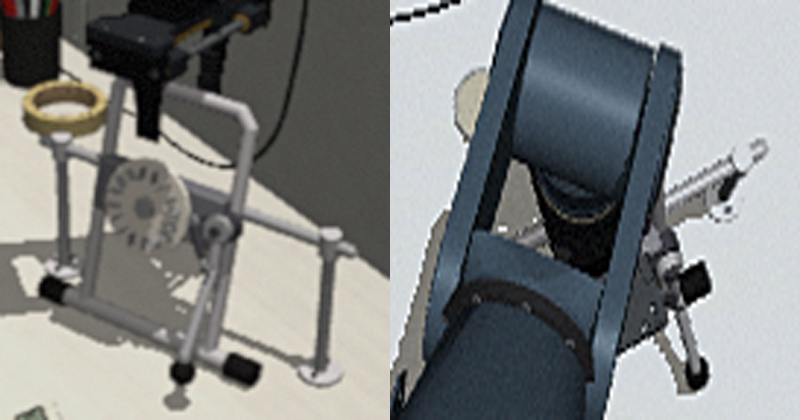

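The fingers straddle the bar near its middle. I'll centre on it and close.

Request:
carry_out(commands=[[[1,-2,4,1,0],[0.15,0,0,0,0],[0,0,0,0,0],[0,0,0,0,0],[0,0,0,0,0],[0,0,0,0,0],[0,0,0,0,0],[0,0,0,0,0]]], force=15)

```text
time: 7.83
position: [0.5165, -0.0515, 0.2179]
tool_rot: [0.382, 0.593, -0.405, 0.582]
ft_force: [0.6, -0.2, -0.6]
grip_width: 0.0483
```

Request:
carry_out(commands=[[[0,0,0,0,0],[0,0,0,0,0],[0,0,0,0,0],[0,0,0,0,0]]])

```text
time: 8.17
position: [0.5163, -0.0514, 0.2179]
tool_rot: [0.382, 0.593, -0.405, 0.582]
ft_force: [-0.7, -0.0, 0.1]
grip_width: 0.0222
```

```bash
python3 -c "
from h import *
st([.458,-.0741,.22])"
```

```text
8.1667 [ 0.5163 -0.0514  0.2179] yaw 22.389484107684076 F [-0.6544 -0.0136  0.1178] g 0.02215549126748385 tx [-0.0317 -0.017  -0.9994]
to [0.458, -0.0741, 0.22] [  0.0847 -62.5721  -1.2585]
```

Request:
carry_out(commands=[[[0.25,4,-2,0,0],[0.25,1,-1,0,0],[0,0,0,0,0],[0,0,0,0,0],[0,0,0,0,0],[0,0,0,0,0],[0,0,0,0,0]]])

```text
time: 8.75
position: [0.5134, -0.0527, 0.2122]
tool_rot: [0.382, 0.593, -0.404, 0.581]
ft_force: [1.1, -0.5, 0.3]
grip_width: 0.0135
```

```bash
python3 -c "
from h import *
st([.458,-.0741,.221])"
```

```text
8.75 [ 0.5134 -0.0527  0.2122] yaw 22.369129184000247 F [ 1.1218 -0.4651  0.3384] g 0.01345992652902553 tx [-0.0312 -0.0164 -0.9994]
to [0.458, -0.0741, 0.221] [ -6.7078 -59.6144  -1.2369]
```

Request:
carry_out(commands=[[[0,-1.2,-6,0,0],[0,-1,-6,0,0],[0,-0.8,-6,0,0],[0,-0.6,-6,0,0]]])

```text
time: 9.08
position: [0.4915, -0.0618, 0.2172]
tool_rot: [0.383, 0.593, -0.403, 0.583]
ft_force: [0.5, 1.0, 0.6]
grip_width: 0.0138
```

```bash
cat >> h.py <<'E'
def bar():
    from scipy.spatial.transform import Rotation as Ro
    o=robot.get_obs();R=Ro.from_quat(o['tool_rot']).as_matrix();g=o['position']-.019*R[:,0]
    f=np.array([.458,-.0741,.012]);x=np.array([.9241,.3821,0]);d=g-f
    h=d@x;print('h %.4f z %.4f ideal z %.4f along %.4f'%(h,d[2],np.sqrt(.228**2-h*h),d@np.array([-.3821,.9241,0])),'|F|',o['ft_force'],o['moment'])
E
python3 -c "
from h import *
st([.458,-.0741,.221]);bar()"
```

```text
9.0833 [ 0.4915 -0.0618  0.2172] yaw 22.398377339655635 F [0.519  0.9655 0.5735] g 0.013783056293935416 tx [-0.0274 -0.0157 -0.9995]
to [0.458, -0.0741, 0.221] [ -2.6754 -35.7684  -1.3695]
h 0.0363 z 0.2242 ideal z 0.2251 along -0.0013 |F| [0.519  0.9655 0.5735] [ 0.1368 -0.2529  0.0186]
```

Request:
carry_out(commands=[[[0,-0.7,-6,0,0],[0,-0.5,-6,0,0],[0,-0.3,-6,0,0],[0,-0.2,-5,0,0],[0,0,-4,0,0],[0,0,0,0,0]]])

```text
time: 9.58
position: [0.4614, -0.0741, 0.2208]
tool_rot: [0.383, 0.592, -0.404, 0.582]
ft_force: [-0.3, -0.1, -0.9]
grip_width: 0.0135
```

```bash
python3 -c "
from h import *
st([.458,-.0741,.221]);bar()"
```

```text
9.5833 [ 0.4614 -0.0741  0.2208] yaw 22.313181984254797 F [-0.301  -0.149  -0.8784] g 0.013507486511575002 tx [-0.0283 -0.0168 -0.9995]
to [0.458, -0.0741, 0.221] [-0.1431 -3.1556 -1.338 ]
h 0.0038 z 0.2278 ideal z 0.2280 along -0.0013 |F| [-0.301  -0.149  -0.8784] [ 0.0198 -0.1571 -0.0056]
```

Request:
carry_out(commands=[[[0,0,-2.5,0,0],[0,0,0,0,0],[0,0,0,0,0],[0,0,0,0,0]]], force=25)

```text
time: 9.92
position: [0.4591, -0.0751, 0.2208]
tool_rot: [0.384, 0.592, -0.404, 0.582]
ft_force: [-0.8, 0.0, -0.4]
grip_width: 0.0127
```

```bash
python3 -c "
from h import *
st();bar()
a=robot.camera('side');b=robot.camera('top')
cv2.imwrite('pics/s6.png',a[:,:,::-1]);cv2.imwrite('pics/t6.png',b[:,:,::-1])
cv2.imwrite('pics/c6.png',np.hstack([cv2.resize(a[160:320,220:350],(455,560),interpolation=2),cv2.resize(b[150:245,255:345],(345,560),interpolation=2)])[:,:,::-1])
o=np.array([.458,-.0741,0]);x=np.array([.9241,.3821,0]);y=np.array([-.3821,.9241,0]);z=np.array([0,0,1.])
pad=o-.065*x-.0808*y+.0205*z
for s in('side','top'):print(s,'pad',proj(s,pad),'feet',proj(s,o+.105*y+.012*z),proj(s,o-.105*y+.012*z),'bends',proj(s,o+.065*y+.24*z),proj(s,o-.065*y+.24*z))
"
```

```text
9.9167 [ 0.4591 -0.0751  0.2208] yaw 22.2641746274595 F [-0.7765  0.0156 -0.3997] g 0.012696664389201064 tx [-0.0275 -0.0159 -0.9995]
h 0.0013 z 0.2278 ideal z 0.2280 along -0.0013 |F| [-0.7765  0.0156 -0.3997] [ 0.1177 -0.2486  0.0634]
side pad [284.2088 298.9008] feet [239.7851 263.3414] [306.6794 291.4818] bends [250.5116 192.0671] [295.5745 207.2137]
top pad [335.664  231.1233] feet [268.6007 234.2627] [334.543  207.9546] bends [280.2791 222.2494] [328.7494 202.9357]
```

View pics/c6.png

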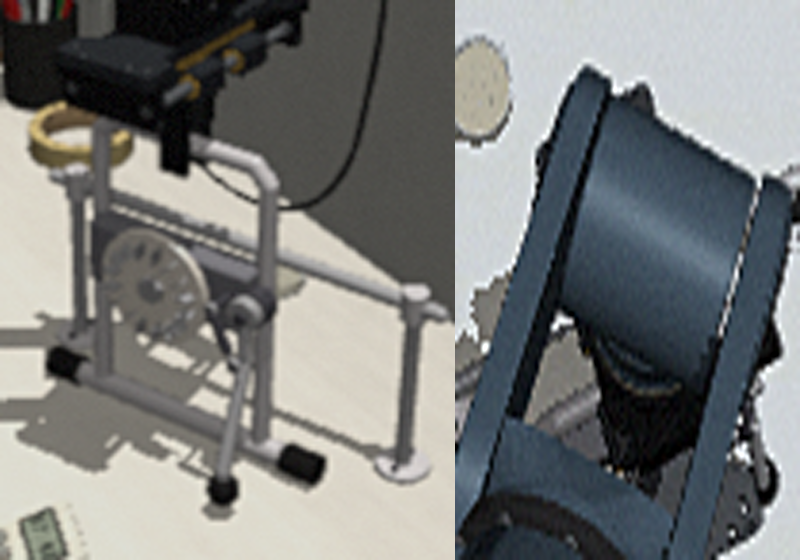

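```bash
python3 -c "
from h import *
o=np.array([.458,-.0741,.012]);x=np.array([.9241,.3821,0]);y=np.array([-.3821,.9241,0]);z=np.array([0,0,1.])
for a in(-.03,0,.03):
  u=np.sin(a)*x+np.cos(a)*z
  r=[proj('side',o-.070*y+s*u) for s in(.02,.2)]
  print(a,r,'slope px/row',(r[1][0]-r[0][0])/(r[1][1]-r[0][1]))
g=cv2.GaussianBlur(cv2.cvtColor(cv2.imread('pics/s6.png'),6),(3,3),0).astype(int)
for r in range(214,290,6):print(r,g[r,286:306])
for i in range(4):
  robot.camera('side');print(robot.get_obs()['ft_force'])
"
```

```text
-0.03 [array([294.91209021, 280.23822079]), array([295.675839  , 219.35214332])] slope px/row -0.01254389875296396
0 [array([295.0412466 , 280.11586574]), array([297.0566395 , 218.24718465])] slope px/row -0.032575333069381346
0.03 [array([295.17013378, 279.9993675 ]), array([298.42597903, 217.21569939])] slope px/row -0.0518581560465462
214 [143 140 153 177 198 209 203 170 126 108 118 126 119  99  80  75  77  77
  78  79]
220 [210 210 209 209 210 212 205 167 116  95 101 105 104 111 125 137 139 138
 139 137]
226 [176 187 192 200 208 212 203 161 110  94 102 104 118 162 201 212 211 211
 211 211]
232 [118 134 139 132 129 129 115  95  89  97 104 104 111 135 159 169 175 182
 189 194]
238 [102 110 117 121 121 115 102  90  90 100 106 107 119 143 163 170 169 163
 154 145]
244 [ 64  80 100 111 108  95  80  72  70  68  66  72  91 118 134 141 151 163
 173 189]
250 [ 60  51  52  61  70  82  98 107  94  65  47  70 132 188 210 212 211 210
 210 210]
256 [193 161 111  90  90  92  91  89  90  94 100 124 169 204 213 212 213 213
 213 212]
262 [123 122 103  93  99 104  98  89  90  94 102 129 175 208 216 215 214 213
 213 212]
268 [169 130 123 128 134 145 132 103  96 102 110 139 183 211 216 215 215 216
 216 216]
274 [131 127 125 118 118 112  96  92 100 104 111 141 186 213 218 216 216 216
 215 214]
280 [128 127 142 180 202 171 118  96 100 104 120 161 197 204 188 166 145 130
 125 128]
286 [117  99  96 111 131 134 120 115 126 150 178 197 204 199 187 169 150 141
 153 178]
[-0.05021217  0.93288381  0.96946977]
[-0.03028803  0.61416958  0.28016169]
[0.15795458 0.83244961 0.69270834]
[ 1.25489934  1.07493546 -0.61093517]
```

```bash
python3 -c "
from h import *
bar();st();robot.hand_in()"
```

```text
h 0.0012 z 0.2277 ideal z 0.2280 along -0.0013 |F| [ 1.25489934  1.07493546 -0.61093517] [ 0.11219872 -0.28356987 -0.02971719]
10.2167 [ 0.4591 -0.0751  0.2208] yaw 22.273557343997265 F [ 1.2549  1.0749 -0.6109] g 0.013456165773696177 tx [-0.0275 -0.016  -0.9995]
the job is handed in; nothing more can be done
```

The rotator is upright and the job is handed in, at 10.2 s of the 48 s allowed. I pushed the prop leg over dead centre while the frame leaned on the rail, and it snapped fully down. Then I gripped the top bar at 25 N and swung the frame upright, and the arm is still holding it.

**Last checks:**
- **Leg:** while the frame still leaned, the pad was within 1 pixel of its predicted fully-down position. After the swing it was about 1.4 pixels lower in the side view than predicted. That is roughly 2–3 mm, though the right foot sleeve showed a similar offset. I didn't measure the 8 mm bench clearance directly.
- **Upright:** the slope of the right upright in the image matches vertical (-0.032 both measured and predicted). The bar is about 1 mm from directly above the foot tube.
- **On the bench:** the foot sleeves are within about 1 pixel of where they started. The wrist carries about 1 N or less vertically, so the frame was not lifted.
- **Rail and other items:** the frame is clear of the rail by calculation, about 36 mm at rail height. The arm met nothing unexpected along the way, but I didn't measure the other items again.

Ten pictures were viewed, which is the whole budget.

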